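# Load soil cores into the vacuum box and pump it down

### The arm

A 6-joint arm with a two-finger parallel gripper is mounted at the origin on the work surface. World frame = base frame: x ahead of the robot, y to its left, z up, the work surface at z = 0. Lengths are in m, angles in degrees, forces in N, time in s.
With the tool pointing down it reaches from about 0.25 to 0.725 m from the base axis. Payload 9.7 kg.
Tool frame: the origin (TCP) lies between the finger pads; the fingertips stand 19 mm ahead of it and the grasp point (between the pads) is the TCP; z points along the fingers, y is the line along which they close (so a half turn about z gives the same grasp; the last joint's range is limited). The gripper opens to 85 mm and grips with 20 to 120 N. Pads are 22 mm wide; open, the fingers measure 114 mm over their backs; the gripper's body (76 mm by 85 mm) begins 54 mm behind the grasp point. The pads swing forward as they close: fully open they stand 13 mm farther back than shut.
Start: joints at [71.792, 4.979, 10.078, 95.1, 0, 90], TCP at [0.172, 0.522, 0.25] pointing down, gripper open.
Joint ranges: [-179.16, 179.16], [-48.56, 103.87], [-65.8, 70.77], [-126.05, 130.52], [-82.76, 87.17], [-180, 180]. Speed limits (degrees/s): [127.2, 127.2, 147.25, 180, 180, 180].

### API

Orientations are given as [roll, pitch, yaw] about the fixed x, y, z axes, in that order (R = Rz(yaw) Ry(pitch) Rx(roll)).
In Python, from workcell import bot gives the robot as it stands. The module is installed in compiled form; this text tells all that it offers.
- The arm moves only by the shell command python3 -m crank 'ROWS' [OPENING] [FORCE]. ROWS is JSON, a list that holds one entry, the list of rows, each a list of 6 numbers: the shift along the world's x, y, z as a fraction of full scale, then the turn, a rotation vector about the world's x, y, z as a fraction of full scale. In form: [[[x, y, z, wx, wy, wz], ...]]. A call has 1 to 20 rows; each row shifts and turns the commanded pose from where the row before left it; what a row does not reach is not made up. Full scale, the value 1, is 20 mm for a shift and 0.12 rad for a turn. A row lasts 1/12 s, in which the tool goes at most 41.7 mm and 7.16 degrees, less where a joint would pass 70% of its speed; a pose out of reach is approached as far as the arm can. A call with a number of a shift or a turn outside -1 to 1 is refused whole. A call with a gripper value outside its range is refused whole. OPENING is the opening, from 0 (shut) to 1 (fully open), set as the call begins (- or left out, the last holds). The fingers move at their own pace and stop on an object; FORCE is the grip in N (left out, the last holds). Time passes only in rows, so rows that do not move let the fingers close. It gives the time, the measured TCP pose, the force, the opening and the grip force at its end, in the units of the state.
- bot.get_obs(): the state, without advancing time (a new reading comes with each control period).
- bot.camera(name): name is "side" or "top"; returns the picture (420x560x3 uint8, red, green, blue); there is no depth.
- bot.camera_model(name): a dict with "vertical_fov" (degrees; the focal length in pixels is half the picture's height over the tangent of half this angle, whatever the lens; pixels are square), "cx", "cy" (the principal point, pixels), "R" (3x3) and "t" (3): a world point X has camera coordinates R X + t. Camera axes: x right, y down, z forward; pixel columns grow to the right and rows downward; lengths in m; the calibration is good to about 2 mm. A picture is of the moment at which its call begins. camera_model takes no time and is no camera call.
- bot.job_done(): hands the job in; it is judged then, once.
The state is a dict: "time": time; "q": joint angles; "qd": joint speeds; "joint_efforts": joint torques, N m; "ee_pos": TCP position; "tcp_rot": TCP orientation; "wrist_force": force on the tool from outside, world axes, zero at the start; "torque": the same for the moment, N m; "opening": finger opening in m; "grasp_force": force on a finger pad.
Only numpy, scipy, OpenCV 4.12 (cv2) and the standard library are available. Lean on these libraries where they do the work, as an engineer would, in place of code of your own. Each camera call takes 0.05 s, during which the arm holds its last target. There are 200 camera calls.

### The job

Stand every soil-core canister upright in a bay of its own in the vacuum box, centred on the bay's disc, with its white spout facing the white mark on the wall. Once all are in, fold the clear lid down flat, then pump the hand lever four full strokes: each time right down to its stop, then all the way back up. Leave the lid shut and the canisters in place, and do not disturb the bottle and the beaker.

Things in the scene. Friction and masses are not known exactly. Their poses are not given: they have to be found in the camera images.
- box: vacuum box, fixed: grey open box 290 (x) x 132 (y) x 80 mm high, walls and floor 6 mm, yaw within 0.15 rad of the world's. Origin: centre of the underside; y towards the hinge side, z up. A grey insert makes three square pockets (bays) 80 mm wide, in a row along x, with kerbs 30 mm high above the floor, 16 mm on the -y side. The -y wall has a white upright mark at each bay: spouts must point to it
- lid (a joint): clear aluminium-framed lid, 290 x 136 x 10 mm, hinged on the box's +y rim; 0 = flat shut, 1.9 = wide open, leaning back; starts at 1.6 to 1.85; shut when below 0.05. Stiff hinge: stays where left, 3 to 6 N at the free edge moves it; can be pushed from behind with shut fingers. At angle a it runs from the hinge along (-y cos a + z sin a) of the box. 6 mm is left over a loaded canister
- lid_hinge (a point): fixed point on the lid's hinge axis (the box's x direction), middle of the box's +y rim, 80 mm above the bench, at the lid's underside; the outer face (top when shut) is 10 mm from it
- lid_handle (a point): centre of the black bar handle on the lid's outer face: 70 mm long (along the hinge), 12 mm thick, 28 mm tall, centred 118 mm from the hinge axis and 24 mm from the hinge plane
- lid_push (a point): a bare spot on the lid's outer face beside the handle, 75 mm towards the box's -x from the lid's middle, 118 mm from the hinge axis: free for pushing the lid
- pump: hand vacuum pump, fixed: steel foot 130 x 110 x 12 mm, aluminium barrel 64 mm in diameter up to 106 mm, cheeks up to 145 mm that carry the lever's pivot. Origin: centre of the foot's underside; the lever points to the pump's -x (towards the robot); yaw within 0.15 rad of the world's
- pump_pivot (a point): the lever's pivot, 130 mm above the bench; its axis is the pump's y
- lever (a joint): sprung pump lever; 0 = at rest, raised 0.75 rad above level; 0.75 = pressed to the stop, level. A spring lifts it back to 0 at about 1 to 2 rad/s when let go. Pressing takes about 8 to 16 N at the bar, downwards. A stroke is full when the joint passes 0.66 and then comes back below 0.09
- lever_grip (a point): centre of the black rubber crossbar at the lever's end, a round bar 28 mm in diameter and 90 mm long along the pump's y, 200 mm from the pivot. Press it from above along its arc, or grip it
- bottle: bystander: amber reagent bottle, 68 mm in diameter, 130 mm tall, origin at its underside; leave alone
- beaker: bystander: clear beaker, 70 mm in diameter, 80 mm tall, origin at its underside; leave alone
- bay0 (a point): centre of bay 0 on the box's inner floor (x = -90 mm, y = 0 in the box's frame), marked by a black rubber disc 66 mm across; any canister may go in any bay, one each
- bay1 (a point): centre of bay 1 on the box's inner floor (x = 0 mm, y = 0 in the box's frame), marked by a black rubber disc 66 mm across; any canister may go in any bay, one each
- bay2 (a point): centre of bay 2 on the box's inner floor (x = 90 mm, y = 0 in the box's frame), marked by a black rubber disc 66 mm across; any canister may go in any bay, one each
- can0: squat steel canister, 64 mm across, 40 mm high, 250 to 490 g. A white plastic spout 14 mm thick sticks out of its side. On top a black grip fin, 40 mm long (along the spout), 10 mm thick, 40 to 68 mm above the underside: pinch it across from above. Origin: centre of the underside; x out along the spout, z up. Starts upright on the bench, spout within 1.3 rad of world -y. May be absent (None)
- can0_spout (a point): tip of the spout of can0, 48 mm from its axis, 25 mm above its underside
- can1: squat steel canister, 64 mm across, 40 mm high, 250 to 490 g. A white plastic spout 14 mm thick sticks out of its side. On top a black grip fin, 40 mm long (along the spout), 10 mm thick, 40 to 68 mm above the underside: pinch it across from above. Origin: centre of the underside; x out along the spout, z up. Starts upright on the bench, spout within 1.3 rad of world -y. May be absent (None)
- can1_spout (a point): tip of the spout of can1, 48 mm from its axis, 25 mm above its underside
- can2: squat steel canister, 64 mm across, 40 mm high, 250 to 490 g. A white plastic spout 14 mm thick sticks out of its side. On top a black grip fin, 40 mm long (along the spout), 10 mm thick, 40 to 68 mm above the underside: pinch it across from above. Origin: centre of the underside; x out along the spout, z up. Starts upright on the bench, spout within 1.3 rad of world -y. May be absent (None)
- can2_spout (a point): tip of the spout of can2, 48 mm from its axis, 25 mm above its underside
Not all that is in view belongs to the job. Leave any purple or red look-alike of the can1 alone.

How it is judged (in metres and radians):
On the way, in this order (a step that is already met when the one before it is completed fails the run):
1. every canister stands upright in its own bay with its spout facing the white mark, released, the lid still open ((horizontal distance between can0 and bay0 below 0.015 m or horizontal distance between can0 and bay1 below 0.015 m or horizontal distance between can0 and bay2 below 0.015 m) and z of each of can0, can1, can2 in the frame of box below 0.012 m and angle between each of can0, can1, can2's own z axis and vertical below 0.1 rad and angle between the x axis of each of can0, can1, can2 and the y axis of box, either way round below 0.3 rad and y of each of can0_spout, can1_spout, can2_spout in the frame of box below -0.028 m and (horizontal distance between can1 and bay0 below 0.015 m or horizontal distance between can1 and bay1 below 0.015 m or horizontal distance between can1 and bay2 below 0.015 m) and (horizontal distance between can2 and bay0 below 0.015 m or horizontal distance between can2 and bay1 below 0.015 m or horizontal distance between can2 and bay2 below 0.015 m) and contact force between each of can0, can1, can2 and the fingers below 0.1 N and value of joint lid above 1 rad), for 0.2 s.
2. the lid is folded down flat, with the canisters still in place ((horizontal distance between can0 and bay0 below 0.015 m or horizontal distance between can0 and bay1 below 0.015 m or horizontal distance between can0 and bay2 below 0.015 m) and z of each of can0, can1, can2 in the frame of box below 0.012 m and angle between each of can0, can1, can2's own z axis and vertical below 0.1 rad and angle between the x axis of each of can0, can1, can2 and the y axis of box, either way round below 0.3 rad and y of each of can0_spout, can1_spout, can2_spout in the frame of box below -0.028 m and (horizontal distance between can1 and bay0 below 0.015 m or horizontal distance between can1 and bay1 below 0.015 m or horizontal distance between can1 and bay2 below 0.015 m) and (horizontal distance between can2 and bay0 below 0.015 m or horizontal distance between can2 and bay1 below 0.015 m or horizontal distance between can2 and bay2 below 0.015 m) and value of joint lid below 0.05 rad), for 0.2 s.
3. first stroke: lever down to its stop, lid shut (value of joint lever above 0.66 rad and value of joint lid below 0.05 rad), for 0.05 s.
4. first stroke: lever back up, lid shut (value of joint lever below 0.09 rad and value of joint lid below 0.05 rad), for 0.05 s.
5. second stroke: lever down to its stop, lid shut (all of step 3), for 0.05 s.
6. second stroke: lever back up, lid shut (all of step 4), for 0.05 s.
7. third stroke: lever down to its stop, lid shut (all of step 5), for 0.05 s.
8. third stroke: lever back up, lid shut (all of step 6), for 0.05 s.
9. fourth stroke: lever down to its stop, lid shut (all of step 7), for 0.05 s.
10. fourth stroke: lever back up, lid shut (all of step 8), for 0.05 s.
At the end, for the whole second after the job is handed in: every canister present stands upright (within 0.1 rad) on the box's floor within 15 mm of the centre of a bay, its spout facing the white mark within 0.3 rad; the lid is shut (below 0.05 rad), the lever is up (below 0.09 rad), after four full strokes with the lid shut; all at rest and let go (all of step 10 and (horizontal distance between can0 and bay0 below 0.015 m or horizontal distance between can0 and bay1 below 0.015 m or horizontal distance between can0 and bay2 below 0.015 m) and z of each of can0, can1, can2 in the frame of box below 0.012 m and angle between each of can0, can1, can2's own z axis and vertical below 0.1 rad and angle between the x axis of each of can0, can1, can2 and the y axis of box, either way round below 0.3 rad and y of each of can0_spout, can1_spout, can2_spout in the frame of box below -0.028 m and (horizontal distance between can1 and bay0 below 0.015 m or horizontal distance between can1 and bay1 below 0.015 m or horizontal distance between can1 and bay2 below 0.015 m) and (horizontal distance between can2 and bay0 below 0.015 m or horizontal distance between can2 and bay1 below 0.015 m or horizontal distance between can2 and bay2 below 0.015 m) and linear speed of each of can0, can1, can2 below 0.02 m/s); the robot touches nothing.
It fails at once if the bottle is moved more than 40 mm or tipped (distance of bottle from where it was at the start of the episode above 0.04 m or angle between bottle's own z axis and vertical above 0.3 rad).
It fails at once if the beaker is moved more than 40 mm or tipped (distance of beaker from where it was at the start of the episode above 0.04 m or angle between beaker's own z axis and vertical above 0.3 rad).
Of can0, can1, can2 only 2 to 3 are there at a start; the rules pass over those that are not, and their reading is None.
At some moment in a run one of can0, can1, can2 may be knocked a few centimetres aside while the robot is not near it.
It also fails if it takes over 200 s, if anything falls off the work surface, if the arm or the gripper's body presses on something with over 40 N, if the wrist force passes 120 N, or if a joint passes its speed limit or range.

## Working session

There is one attempt and no reset: what is moved stays moved. The work goes in short steps, Python scripts to look and compute and a shell command to move; the robot and the scene stay as the last step left them, time stands still between calls to the robot, and variables do not carry over. Pictures are saved under pics/ and viewed, at most 16 in all, crops included, and the job is handed in when it is done.

```bash
mkdir -p pics
cat > h.py <<'E'
import numpy as np, cv2
from workcell import bot
def snap(n,f):
    im=bot.camera(n); cv2.imwrite('pics/'+f,im[:,:,::-1]); return im
def ray(n,u,v):
    m=bot.camera_model(n); f=210/np.tan(np.radians(m['vertical_fov'])/2)
    R=np.array(m['R']);t=np.array(m['t'])
    d=R.T@np.array([(u-m['cx'])/f,(v-m['cy'])/f,1]); return -R.T@t,d
def onz(n,u,v,z):
    c,d=ray(n,u,v); return c+d*(z-c[2])/d[2]
def proj(n,X):
    m=bot.camera_model(n); f=210/np.tan(np.radians(m['vertical_fov'])/2)
    p=np.array(m['R'])@np.array(X)+np.array(m['t']); return p[:2]/p[2]*f+[m['cx'],m['cy']]
E
python3 - <<'E'
from h import *
snap('top','t0.png');snap('side','s0.png')
for n in('top','side'):print(bot.camera_model(n))
print(bot.get_obs())
E
```

```text
{'vertical_fov': 48.53742429066591, 'cx': 277.5555153834822, 'cy': 203.81601810990827, 'R': array([[-2.23929293e-02, -9.99748974e-01,  7.39303929e-04],
       [-9.80852556e-01,  2.18265673e-02, -1.93524840e-01],
       [ 1.93460124e-01, -5.05873620e-03, -9.81095097e-01]]), 't': array([5.57634627e-04, 6.21405387e-01, 1.11042273e+00])}
{'vertical_fov': 45.845035580639845, 'cx': 276.9624625551948, 'cy': 208.8350256518123, 'R': array([[ 0.89243241, -0.45095014,  0.01443478],
       [-0.29279878, -0.60319825, -0.74190346],
       [ 0.3432685 ,  0.65787221, -0.67035132]]), 't': array([-0.56708248,  0.32655772,  1.02223961])}
{'time': 0.1, 'q': array([7.17929257e+01, 5.00747612e+00, 1.00367040e+01, 9.50989795e+01,
       1.86491365e-04, 9.00013112e+01]), 'qd': array([-0.01001179, -0.08642775,  0.19794754, -0.04111257,  0.06406871,
       -0.07036157]), 'joint_efforts': array([ 7.26885519e-04, -5.21566272e+01,  4.65651083e+01,  1.60525949e-02,
        3.74936860e-05, -2.41881276e-05]), 'ee_pos': array([0.17178767, 0.52228058, 0.24963797]), 'tcp_rot': array([-1.79930248e+02, -1.84894971e-04,  1.61791614e+02]), 'wrist_force': array([-0.78365359,  0.05139808,  0.0384248 ]), 'torque': array([0.04535895, 0.01537755, 0.02156009]), 'grasp_force': 0.0, 'opening': 0.08515678014892913}
```

View pics/t0.png

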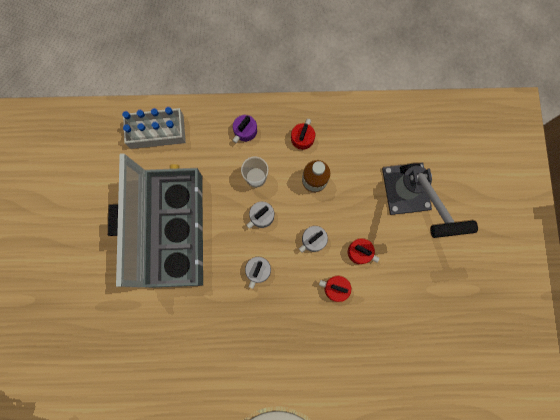

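View pics/s0.png

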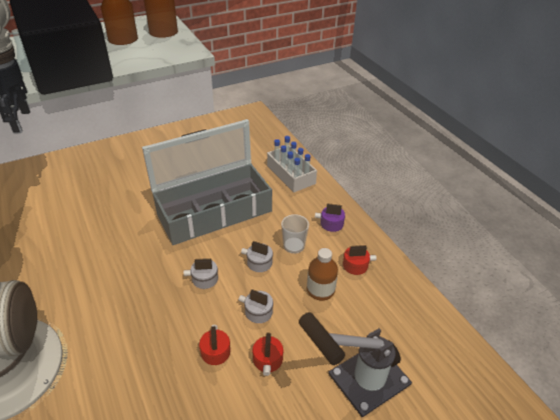

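The top view shows the box on the left: bays at (177,196), (176,231) and (177,264), white marks on its right (-y) wall, lid leaning left. Three steel canisters are at (262,215), (315,239) and (258,270), with white spouts to their lower left. The beaker is at (255,172), the bottle at (316,176), the pump at (408,188) and the lever bar at (455,229). The side view confirms this.

Run:
```python
from h import *
a=cv2.imread('pics/t0.png'); b=cv2.imread('pics/s0.png')
c1=cv2.resize(a[195:295,235:345],None,fx=4,fy=4,interpolation=cv2.INTER_CUBIC)
c2=cv2.resize(a[150:295,100:210],None,fx=2.7586,fy=2.7586,interpolation=cv2.INTER_CUBIC)[:400,:350]
cv2.imwrite('pics/c0.png',np.hstack([c1,c2]))
hsv=cv2.cvtColor(a,cv2.COLOR_BGR2HSV)
def blobs(m,lo,hi,z,l):
    n,_,st,ce=cv2.connectedComponentsWithStats(m.astype(np.uint8))
    lab=_
    for i in range(1,n):
        if lo<=st[i,4]<=hi:
            pts=np.argwhere(lab==i)[:,::-1].astype(float)
            W=np.array([onz('top',u,v,z) for u,v in pts])
            d=W[:,:2]-W[:,:2].mean(0); w,V=np.linalg.eigh(d.T@d/len(d))
            print(l,st[i],ce[i].round(1),W.mean(0).round(4),'axis deg',np.degrees(np.arctan2(V[1,1],V[0,1])).round(1),'len',(np.sqrt(12*w)*1000).round(1))
roi=np.zeros(a.shape[:2],bool); roi[195:295,225:345]=1
blobs((hsv[...,2]<60)&roi,20,300,.068,'fin')
blobs((hsv[...,2]>205)&(hsv[...,1]<40)&roi,5,200,.025,'spout')
roi=np.zeros(a.shape[:2],bool); roi[165:295,147:205]=1
blobs((hsv[...,2]<50)&roi,150,1500,.006,'disc')
blobs((hsv[...,2]>180)&(hsv[...,1]<40)&roi,3,200,.05,'mark')
roi[:]=0; roi[215:240,428:480]=1
blobs((hsv[...,2]<50)&roi,150,1500,.27,'bar')
```

```text
fin [255 206  13  13  73] [261.1 212. ] [0.5999 0.0282 0.068 ] axis deg 131.3 len [11.5 38.6]
fin [309 231  14  13  63] [315.1 237. ] [ 0.5344 -0.1038  0.068 ] axis deg 127.3 len [ 9.1 41. ]
fin [253 262   9  15  67] [257.2 268.9] [0.4597 0.0399 0.068 ] axis deg 155.9 len [10.3 37.4]
fin [331 285  14   8  52] [337.9 288.1] [ 0.4093 -0.1542  0.068 ] axis deg 68.9 len [ 8.7 34. ]
disc [150 171  45  14 212] [173.8 175.5] [0.715  0.2611 0.006 ] axis deg 90.0 len [ 31.8 112.4]
disc [165 185  25  23 456] [176.8 196.1] [0.6589 0.2521 0.006 ] axis deg 84.5 len [54.5 57. ]
disc [165 218  25  24 474] [176.7 229.7] [0.5691 0.2505 0.006 ] axis deg 81.7 len [54.5 56.9]
disc [164 253  26  25 499] [176.5 264.6] [0.4787 0.2493 0.006 ] axis deg 88.0 len [54.4 57.4]
bar [431 221  47  17 569] [453.5 228.7] [ 0.5205 -0.3692  0.27  ] axis deg 95.7 len [24.9 94.3]
```

View pics/c0.png

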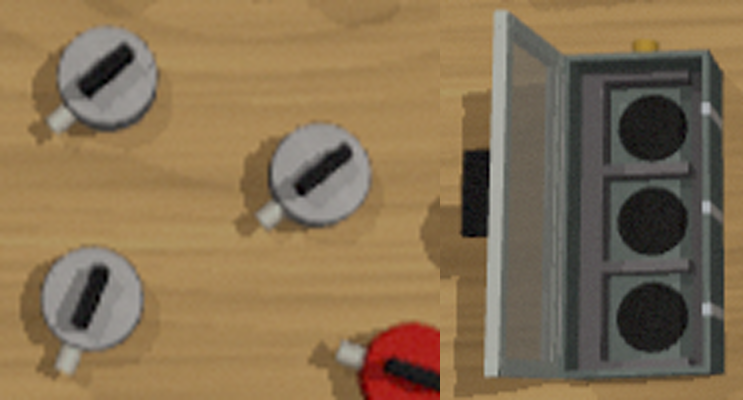

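Crop: three steel canisters with the spouts at their lower-left ends (fin axes 131°, 127° and 156°). The box bays are clear, and the marks are on the right wall.

```bash
python3 - <<'E'
from h import *
for p in [(.5999,.0282,.068),(.5344,-.1038,.068),(.4597,.0399,.068),(.5691,.2505,.006),(.4787,.2493,.006)]: print(p,proj('side',p).round(1))
b=cv2.cvtColor(cv2.imread('pics/s0.png'),cv2.COLOR_BGR2HSV)
m=(b[...,2]<55).astype(np.uint8); m[:240]=0;m[320:]=0;m[:,:180]=0;m[:,290:]=0
n,l,st,ce=cv2.connectedComponentsWithStats(m)
for i in range(1,n):
    if st[i,4]>30: print(st[i],ce[i].round(1))
E
python3 -m crank '[[[0.6,-1,0,0,0,-0.043],[0.6,-1,0,0,0,-0.043],[0.6,-1,0,0,0,-0.043],[0.6,-1,0,0,0,-0.043],[0.6,-1,0,0,0,-0.043],[0.6,-1,0,0,0,-0.043],[0.6,-1,0,0,0,-0.043],[0.6,-1,0,0,0,-0.043],[0.6,-1,0,0,0,-0.043],[0.6,-1,0,0,0,-0.043],[0.6,-1,0,0,0,-0.043],[0.6,-1,0,0,0,-0.043],[0.6,-1,0,0,0,-0.043],[0.6,-1,0,0,0,-0.043],[0.6,-1,0,0,0,-0.043],[0.6,-1,0,0,0,-0.043],[0.6,-1,0,0,0,-0.043],[0.6,-1,0,0,0,-0.043],[0.6,-1,0,0,0,-0.043],[0.6,-1,0,0,0,-0.043]]]' 0.6 40
python3 -c "
from workcell import bot
print(bot.get_obs()['q'])"
```

```text
(0.5999, 0.0282, 0.068) [259.  243.3]
(0.5344, -0.1038, 0.068) [257.7 291.7]
(0.4597, 0.0399, 0.068) [202.6 259.1]
(0.5691, 0.2505, 0.006) [215.  210.4]
(0.4787, 0.2493, 0.006) [183.9 220.5]
time: 1.77
ee_pos: [0.4122, 0.1213, 0.2501]
tcp_rot: [-180.0, -0.0, 155.9]
wrist_force: [0.1, 0.4, -0.3]
opening: 0.051
grasp_force: 0.0
[ 1.64021587e+01 -1.13471570e+01 -5.53326442e+00  9.58350702e+01
  3.15768949e-03  4.05389885e+01]
```

```bash
python3 -m crank '[[[0.475,-0.815,0,0,0,0],[0.475,-0.815,0,0,0,0],[0.475,-0.815,0,0,0,0],[0.475,-0.815,0,0,0,0],[0.475,-0.815,0,0,0,0],[0,0,-1,0,0,0],[0,0,-1,0,0,0],[0,0,-1,0,0,0],[0,0,-1,0,0,0],[0,0,-1,0,0,0],[0,0,-1,0,0,0],[0,0,-1,0,0,0],[0,0,-0.8,0,0,0],[0,0,0,0,0,0]]]'
python3 - <<'E'
from h import *
a=snap('top','t1.png');b=snap('side','s1.png')
u,v=map(int,proj('side',(.46,.04,.08))); w,x=map(int,proj('top',(.46,.04,.08)))
k=lambda i,u,v:cv2.resize(i[max(v-60,0):v+60,u-60:u+60,::-1],(400,400),interpolation=cv2.INTER_CUBIC)
cv2.imwrite('pics/c1.png',np.hstack([k(a,w,x),k(b,u,v)]))
E
```

```text
time: 2.93
ee_pos: [0.4574, 0.0408, 0.0908]
tcp_rot: [-179.9, -0.3, 155.9]
wrist_force: [-0.5, 0.9, -0.7]
opening: 0.0513
grasp_force: 0.0
```

View pics/c1.png

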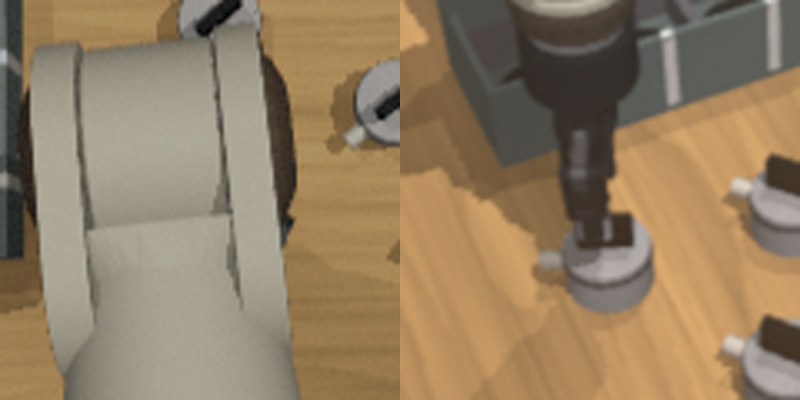

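The crop shows the jaws straddling the fin, with the spout to the left and well aligned.

```bash
python3 -m crank '[[[0,0,-0.5,0,0,0],[0,0,-0.5,0,0,0],[0,0,-0.33,0,0,0],[0,0,0,0,0,0],[0,0,0,0,0,0]]]'; python3 -m crank '[[[0,0,0,0,0,0],[0,0,0,0,0,0],[0,0,0,0,0,0],[0,0,0,0,0,0],[0,0,0,0,0,0],[0,0,0,0,0,0]]]' 0 60
```

```text
time: 3.45
ee_pos: [0.4591, 0.0409, 0.0673]
tcp_rot: [-180.0, -0.0, 155.9]
wrist_force: [-0.2, 0.4, -0.0]
opening: 0.0511
grasp_force: 0.0
time: 3.95
ee_pos: [0.4595, 0.0409, 0.068]
tcp_rot: [180.0, 0.0, 155.9]
wrist_force: [-0.3, -1.7, 3.3]
opening: 0.0084
grasp_force: 61.8
```

```bash
python3 -m crank '[[[0,0,0.5,0,0,0],[0,0,1,0,0,0],[0,0,1,0,0,0],[0,0,1,0,0,0],[0,0,1,0,0,0],[0,0,1,0,0,0],[0,0,0.5,0,0,0],[0,0,0,0,0,0]]]'; python3 -m crank '[[[0.048,0.521,0,0,0,0.836],[0.048,0.521,0,0,0,0.836],[0.048,0.521,0,0,0,0.836],[0.048,0.521,0,0,0,0.836],[0.048,0.521,0,0,0,0.836],[0.048,0.521,0,0,0,0.836],[0.048,0.521,0,0,0,0.836],[0.048,0.521,0,0,0,0.836],[0.048,0.521,0,0,0,0.836],[0.048,0.521,0,0,0,0.836],[0.048,0.521,0,0,0,0.836],[0.048,0.521,0,0,0,0.836],[0.048,0.521,0,0,0,0.836],[0.048,0.521,0,0,0,0.836],[0.048,0.521,0,0,0,0.836],[0.048,0.521,0,0,0,0.836],[0.048,0.521,0,0,0,0.836],[0.048,0.521,0,0,0,0.836],[0.048,0.521,0,0,0,0.836],[0.048,0.521,0,0,0,0.836]]]';python3 -m crank '[[[0,0,0,0,0,0],[0,0,0,0,0,0],[0,0,0,0,0,0]]]'
python3 - <<'E'
from h import *
b=snap('side','s2.png')
cv2.imwrite('pics/c2.png',cv2.resize(b[60:290,60:360,::-1],(780,598),interpolation=cv2.INTER_CUBIC))
E
```

```text
time: 4.62
ee_pos: [0.4602, 0.0411, 0.19]
tcp_rot: [179.9, 0.2, 155.9]
wrist_force: [-0.5, 0.5, -2.4]
opening: 0.0086
grasp_force: 61.2
time: 6.28
ee_pos: [0.4781, 0.2497, 0.186]
tcp_rot: [179.9, -0.1, -88.9]
wrist_force: [-0.1, 0.4, -3.1]
opening: 0.0084
grasp_force: 61.1
time: 6.53
ee_pos: [0.4782, 0.2489, 0.1868]
tcp_rot: [179.9, -0.0, -89.3]
wrist_force: [-0.9, 0.2, -3.4]
opening: 0.0085
grasp_force: 61.1
```

View pics/c2.png

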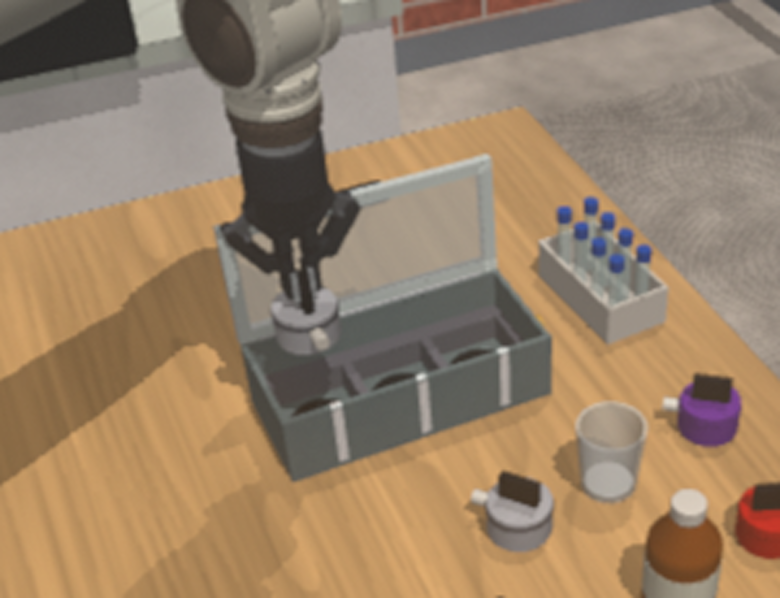

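Canister held upright over bay 0, spout toward the marked wall.

```bash
python3 -m crank '[[[0,0,-0.8,0,0,0],[0,0,-0.8,0,0,0],[0,0,-0.8,0,0,0],[0,0,-0.8,0,0,0],[0,0,-0.8,0,0,0],[0,0,-0.5,0,0,0],[0,0,-0.5,0,0,0],[0,0,-0.3,0,0,0],[0,0,-0.2,0,0,0],[0,0,0,0,0,0],[0,0,0,0,0,0]]]'
```

```text
time: 7.5
ee_pos: [0.4788, 0.2494, 0.0781]
tcp_rot: [-180.0, 0.0, -89.2]
wrist_force: [0.7, -0.4, -2.8]
opening: 0.0087
grasp_force: 61.0
```

```bash
python3 -m crank '[[[0,0,-0.07,0,0,0],[0,0,-0.07,0,0,0],[0,0,-0.07,0,0,0],[0,0,0,0,0,0],[0,0,0,0,0,0]]]'
```

```text
time: 7.92
ee_pos: [0.479, 0.2495, 0.0741]
tcp_rot: [-179.9, 0.0, -89.2]
wrist_force: [0.4, 0.6, 1.2]
opening: 0.0089
grasp_force: 61.6
```

```bash
python3 -m crank '[[[0,0,0,0,0,0],[0,0,0,0,0,0],[0,0,0,0,0,0],[0,0,0,0,0,0]]]' 0.35; python3 -m crank '[[[0,0,0.5,0,0,0],[0,0,1,0,0,0],[0,0,1,0,0,0],[0,0,1,0,0,0],[0,0,1,0,0,0],[0,0,1,0,0,0],[0,0,0.5,0,0,0],[0,0,0,0,0,0]]]' 0.5
cat > fins.py <<'E'
from h import *
import sys
a=snap('top',sys.argv[1]); hsv=cv2.cvtColor(a[:,:,::-1],cv2.COLOR_BGR2HSV)
m=(hsv[...,2]<60).astype(np.uint8)
n,lab,st,ce=cv2.connectedComponentsWithStats(m)
for i in range(1,n):
    if 40<=st[i,4]<=110:
        for z in (.068,.074):
            pts=np.argwhere(lab==i)[:,::-1].astype(float)
            W=np.array([onz('top',u,v,z) for u,v in pts]); d=W[:,:2]-W[:,:2].mean(0); w,V=np.linalg.eigh(d.T@d/len(d))
            x,y=ce[i].astype(int); s=a[y-9:y+10,x-9:x+10].reshape(-1,3).mean(0)
            print(z,ce[i].round(1),W.mean(0)[:2].round(4),(np.degrees(np.arctan2(V[1,1],V[0,1]))%180).round(1),(np.sqrt(12*w)*1000).round(1),'rgb',s.round())
E
python3 fins.py t2.png
```

```text
time: 8.25
ee_pos: [0.4785, 0.2494, 0.0735]
tcp_rot: [180.0, 0.0, -89.2]
wrist_force: [0.2, -0.5, 0.6]
opening: 0.0297
grasp_force: 0.0
time: 8.92
ee_pos: [0.4794, 0.2498, 0.1964]
tcp_rot: [-179.8, 0.1, -89.2]
wrist_force: [0.9, 0.4, 0.2]
opening: 0.0427
grasp_force: 0.0
0.068 [243.7 123.5] [0.8335 0.0696] 146.2 [15.4 43.8] rgb [82. 46. 85.]
0.074 [243.7 123.5] [0.8312 0.0692] 146.2 [15.4 43.5] rgb [82. 46. 85.]
0.068 [303.2 131.8] [ 0.8076 -0.0835] 160.1 [10.  43.8] rgb [126.  36.  27.]
0.074 [303.2 131.8] [ 0.8054 -0.0831] 160.1 [10.  43.5] rgb [126.  36.  27.]
0.068 [199.6 180.9] [0.6831 0.1819] 5.3 [ 8.5 45.5] rgb [101.  91.  73.]
0.074 [199.6 180.9] [0.6815 0.1809] 5.3 [ 8.5 45.3] rgb [101.  91.  73.]
0.068 [426.5 174.5] [ 0.687  -0.3918] 23.0 [12.6 35.4] rgb [104.  93.  78.]
0.074 [426.5 174.5] [ 0.6855 -0.3898] 23.0 [12.5 35.2] rgb [104.  93.  78.]
0.068 [199.5 209.8] [0.6091 0.1815] 1.9 [ 9.4 73.1] rgb [96. 87. 71.]
0.074 [199.5 209.8] [0.608  0.1805] 1.9 [ 9.3 72.7] rgb [96. 87. 71.]
0.068 [261.  212.1] [0.5997 0.0284] 130.8 [11.4 38.2] rgb [116. 113. 109.]
0.074 [261.  212.
[... 243 characters left out ...]
2  ] 63.5 [12.1 39.9] rgb [113.  25.  20.]
0.074 [363. 250.] [ 0.4994 -0.2189] 63.5 [12.  39.7] rgb [113.  25.  20.]
0.068 [170.  262.6] [0.4798 0.2521] 89.2 [ 9.5 43.7] rgb [108. 106. 104.]
0.074 [170.  262.6] [0.4793 0.2507] 89.2 [ 9.5 43.5] rgb [108. 106. 104.]
0.068 [200.  275.2] [0.4476 0.1786] 0.6 [11.5 47.1] rgb [94. 85. 68.]
0.074 [200.  275.2] [0.4473 0.1777] 0.6 [11.5 46.8] rgb [94. 85. 68.]
0.068 [183.  272.6] [0.4548 0.2199] 127.2 [ 9.9 43.9] rgb [89. 89. 86.]
0.074 [183.  272.6] [0.4544 0.2187] 127.2 [ 9.9 43.6] rgb [89. 89. 86.]
0.068 [339.2 288.5] [ 0.4084 -0.1572] 70.1 [ 8.7 40.1] rgb [131.  28.  24.]
0.074 [339.2 288.5] [ 0.4083 -0.1564] 70.1 [ 8.6 39.9] rgb [131.  28.  24.]
```

Canister placed at (0.4793, 0.2507) yaw 89.2°, within 2 mm. On to the next one.

```bash
python3 -m crank '[[[0.126,-0.803,0,0,0,-0.948],[0.126,-0.803,0,0,0,-0.948],[0.126,-0.803,0,0,0,-0.948],[0.126,-0.803,0,0,0,-0.948],[0.126,-0.803,0,0,0,-0.948],[0.126,-0.803,0,0,0,-0.948],[0.126,-0.803,0,0,0,-0.948],[0.126,-0.803,0,0,0,-0.948],[0.126,-0.803,0,0,0,-0.948],[0.126,-0.803,0,0,0,-0.948],[0.126,-0.803,0,0,0,-0.948],[0.126,-0.803,0,0,0,-0.948],[0.126,-0.803,0,0,0,-0.948],[0.126,-0.803,0,0,0,-0.948],[0.126,-0.803,0,0,0,-0.948],[0.126,-0.803,0,0,0,-0.948],[0.126,-0.803,0,0,0,-0.948],[0.126,-0.803,0,0,0,-0.948],[0.126,-0.803,0,0,0,-0.948],[0.126,-0.803,0,0,0,-0.948]]]' 0.6
python3 -m crank '[[[0.126,-0.803,0,0,0,-0.948],[0.126,-0.803,0,0,0,-0.948],[0,0,-1,0,0,0],[0,0,-1,0,0,0],[0,0,-1,0,0,0],[0,0,-1,0,0,0],[0,0,-0.5,0,0,0],[0,0,0,0,0,0],[0,0,0,0,0,0],[0,0,0,0,0,0]]]'
```

```text
time: 10.63
ee_pos: [0.5285, -0.0726, 0.1918]
tcp_rot: [-179.9, -0.1, 140.2]
wrist_force: [0.0, 0.4, -1.3]
opening: 0.0515
grasp_force: 0.0
time: 11.47
ee_pos: [0.5344, -0.104, 0.1044]
tcp_rot: [180.0, 0.0, 127.4]
wrist_force: [-0.2, 0.2, 0.4]
opening: 0.0511
grasp_force: 0.0
```

```bash
python3 -m crank '[[[0,0,-0.5,0,0,0],[0,0,-0.5,0,0,0],[0,0,-0.5,0,0,0],[0,0,-0.35,0,0,0],[0,0,0,0,0,0],[0,0,0,0,0,0]]]'; python3 -m crank '[[[0,0,0,0,0,0],[0,0,0,0,0,0],[0,0,0,0,0,0],[0,0,0,0,0,0],[0,0,0,0,0,0],[0,0,0,0,0,0]]]' 0 60;  python3 -m crank '[[[0,0,0.5,0,0,0],[0,0,1,0,0,0],[0,0,1,0,0,0],[0,0,1,0,0,0],[0,0,1,0,0,0],[0,0,1,0,0,0],[0,0,0.7,0,0,0],[0,0,0,0,0,0],[0,0,0,0,0,0]]]'
```

```text
time: 11.97
ee_pos: [0.5336, -0.1039, 0.0658]
tcp_rot: [-179.9, -0.1, 127.4]
wrist_force: [0.1, -1.2, 0.2]
opening: 0.0513
grasp_force: 0.0
time: 12.47
ee_pos: [0.5341, -0.1041, 0.0668]
tcp_rot: [180.0, 0.0, 127.4]
wrist_force: [-0.9, -0.8, 2.9]
opening: 0.0087
grasp_force: 62.0
time: 13.22
ee_pos: [0.5343, -0.1039, 0.1908]
tcp_rot: [180.0, 0.0, 127.4]
wrist_force: [-0.1, 0.4, -3.7]
opening: 0.0084
grasp_force: 61.2
```

```bash
python3 -m crank '[[[0.079,0.806,0,0,0,0.949],[0.079,0.806,0,0,0,0.949],[0.079,0.806,0,0,0,0.949],[0.079,0.806,0,0,0,0.949],[0.079,0.806,0,0,0,0.949],[0.079,0.806,0,0,0,0.949],[0.079,0.806,0,0,0,0.949],[0.079,0.806,0,0,0,0.949],[0.079,0.806,0,0,0,0.949],[0.079,0.806,0,0,0,0.949],[0.079,0.806,0,0,0,0.949],[0.079,0.806,0,0,0,0.949],[0.079,0.806,0,0,0,0.949],[0.079,0.806,0,0,0,0.949],[0.079,0.806,0,0,0,0.949],[0.079,0.806,0,0,0,0.949],[0.079,0.806,0,0,0,0.949],[0.079,0.806,0,0,0,0.949],[0.079,0.806,0,0,0,0.949],[0.079,0.806,0,0,0,0.949]]]';python3 -m crank '[[[0.079,0.806,0,0,0,0.949],[0.079,0.806,0,0,0,0.949],[0,0,0,0,0,0],[0,0,0,0,0,0],[0,0,0,0,0,0]]]'
```

```text
time: 14.88
ee_pos: [0.565, 0.2191, 0.1885]
tcp_rot: [179.9, -0.1, -101.7]
wrist_force: [0.3, -0.4, -3.9]
opening: 0.0086
grasp_force: 61.2
time: 15.3
ee_pos: [0.5683, 0.2502, 0.1892]
tcp_rot: [179.9, -0.1, -89.1]
wrist_force: [0.1, -0.5, -4.0]
opening: 0.0086
grasp_force: 61.2
```

```bash
python3 -m crank '[[[0,0,-0.8,0,0,0],[0,0,-0.8,0,0,0],[0,0,-0.8,0,0,0],[0,0,-0.8,0,0,0],[0,0,-0.8,0,0,0],[0,0,-0.5,0,0,0],[0,0,-0.5,0,0,0],[0,0,-0.3,0,0,0],[0,0,-0.3,0,0,0],[0,0,-0.05,0,0,0],[0,0,-0.05,0,0,0],[0,0,-0.05,0,0,0],[0,0,-0.05,0,0,0],[0,0,0,0,0,0],[0,0,0,0,0,0]]]'
```

```text
time: 16.55
ee_pos: [0.5689, 0.2508, 0.0748]
tcp_rot: [-180.0, 0.0, -89.0]
wrist_force: [-0.3, 0.2, -3.8]
opening: 0.0086
grasp_force: 61.1
```

```bash
python3 -m crank '[[[0,0,-0.07,0,0,0],[0,0,-0.07,0,0,0],[0,0,0,0,0,0],[0,0,0,0,0,0]]]'
```

```text
time: 16.88
ee_pos: [0.5692, 0.2508, 0.0727]
tcp_rot: [-179.9, 0.0, -89.0]
wrist_force: [-1.0, -1.6, 5.0]
opening: 0.0081
grasp_force: 62.4
```

```bash
python3 -m crank '[[[0,0,0,0,0,0],[0,0,0,0,0,0],[0,0,0,0,0,0],[0,0,0,0,0,0]]]' 0.35; python3 -m crank '[[[0,0,0.5,0,0,0],[0,0,1,0,0,0],[0,0,1,0,0,0],[0,0,1,0,0,0],[0,0,1,0,0,0],[0,0,1,0,0,0],[0,0,0.5,0,0,0],[0,0,0,0,0,0]]]' 0.5
python3 fins.py t3.png | egrep '^0.0.. \[(1[67]|2[4-9]|3)'
```

```text
time: 17.22
ee_pos: [0.5687, 0.2507, 0.0715]
tcp_rot: [180.0, -0.0, -89.0]
wrist_force: [-0.1, -1.0, -0.1]
opening: 0.0299
grasp_force: 0.0
time: 17.88
ee_pos: [0.5696, 0.2511, 0.1948]
tcp_rot: [-179.8, 0.1, -89.0]
wrist_force: [0.6, 0.2, 1.0]
opening: 0.0423
grasp_force: 0.0
0.068 [243.6 123.6] [0.8333 0.0697] 146.0 [15.5 43.2] rgb [80. 45. 83.]
0.074 [243.6 123.6] [0.831  0.0693] 146.0 [15.4 43. ] rgb [80. 45. 83.]
0.068 [303.1 131.8] [ 0.8075 -0.0834] 159.9 [10.1 45. ] rgb [123.  34.  26.]
0.074 [303.1 131.8] [ 0.8054 -0.083 ] 159.9 [10.  44.8] rgb [123.  34.  26.]
0.068 [246.6 138.4] [0.793  0.0623] 102.9 [10.  37.4] rgb [104.  69.  83.]
0.074 [246.6 138.4] [0.7909 0.0619] 102.9 [ 9.9 37.2] rgb [104.  69.  83.]
0.068 [261.  212.2] [0.5994 0.0283] 130.7 [11.6 38.7] rgb [113. 110. 106.]
0.074 [261.  212.2] [0.5984 0.0281] 130.7 [11.6 38.5] rgb [113. 110. 106.]
0.068 [363.  249.9] [ 0.5  -0.22] 63.2 [12.3 39.8] rgb [112.  24.  20.]
0.074 [363.  249.9] [ 0.4995 -0.2189] 63.2 [12.2 39.6] rgb [112.  24.  20.]
0.068 [339.2 288.5] [ 0.4084 -0.1572] 70.1 [ 8.7 40.1] rgb [129.  27.  23.]
0.074 [339.2 288.5] [ 0.4083 -0.1564] 70.1 [ 8.6 39.9] rgb [129.  27.  23.]
```

```bash
python3 -m crank '[[[0.073,-0.53,0,0,0,-0.971],[0.073,-0.53,0,0,0,-0.971],[0.073,-0.53,0,0,0,-0.971],[0.073,-0.53,0,0,0,-0.971],[0.073,-0.53,0,0,0,-0.971],[0.073,-0.53,0,0,0,-0.971],[0.073,-0.53,0,0,0,-0.971],[0.073,-0.53,0,0,0,-0.971],[0.073,-0.53,0,0,0,-0.971],[0.073,-0.53,0,0,0,-0.971],[0.073,-0.53,0,0,0,-0.971],[0.073,-0.53,0,0,0,-0.971],[0.073,-0.53,0,0,0,-0.971],[0.073,-0.53,0,0,0,-0.971],[0.073,-0.53,0,0,0,-0.971],[0.073,-0.53,0,0,0,-0.971],[0.073,-0.53,0,0,0,-0.971],[0.073,-0.53,0,0,0,-0.971],[0.073,-0.53,0,0,0,-0.971],[0.073,-0.53,0,0,0,-0.971]]]' 0.5
python3 -m crank '[[[0.073,-0.53,0,0,0,-0.971],[0,0,-1,0,0,0],[0,0,-1,0,0,0],[0,0,-1,0,0,0],[0,0,-1,0,0,0],[0,0,-0.5,0,0,0],[0,0,0,0,0,0],[0,0,0,0,0,0],[0,0,0,0,0,0]]]'
python3 - <<'E'
from h import *
b=snap('side','s3.png')
cv2.imwrite('pics/c3.png',cv2.resize(b[120:350,120:420,::-1],(780,598),interpolation=cv2.INTER_CUBIC))
E
```

```text
time: 19.6
ee_pos: [0.5975, 0.0381, 0.1898]
tcp_rot: [-179.9, -0.1, 137.1]
wrist_force: [0.3, -0.0, -0.7]
opening: 0.0427
grasp_force: 0.0
time: 20.35
ee_pos: [0.5998, 0.0281, 0.1026]
tcp_rot: [180.0, 0.0, 130.8]
wrist_force: [0.4, 0.7, 0.2]
opening: 0.043
grasp_force: 0.0
```

View pics/c3.png

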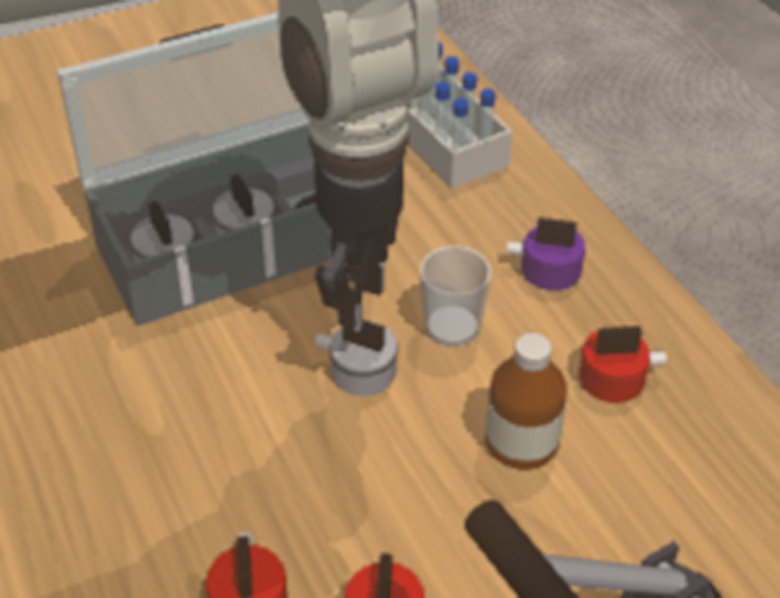

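Two canisters stand in their bays, and the gripper straddles the third one's fin, clear of the beaker.

```bash
python3 -m crank '[[[0,0,-0.5,0,0,0],[0,0,-0.5,0,0,0],[0,0,-0.5,0,0,0],[0,0,-0.3,0,0,0],[0,0,0,0,0,0],[0,0,0,0,0,0]]]'; python3 -m crank '[[[0,0,0,0,0,0],[0,0,0,0,0,0],[0,0,0,0,0,0],[0,0,0,0,0,0],[0,0,0,0,0,0],[0,0,0,0,0,0]]]' 0 60;  python3 -m crank '[[[0,0,0.5,0,0,0],[0,0,1,0,0,0],[0,0,1,0,0,0],[0,0,1,0,0,0],[0,0,1,0,0,0],[0,0,1,0,0,0],[0,0,0.7,0,0,0],[0,0,0,0,0,0],[0,0,0,0,0,0]]]'
```

```text
time: 20.9
ee_pos: [0.599, 0.028, 0.065]
tcp_rot: [-179.9, -0.0, 130.8]
wrist_force: [1.0, 0.3, -0.2]
opening: 0.0425
grasp_force: 0.0
time: 21.4
ee_pos: [0.5997, 0.028, 0.0662]
tcp_rot: [180.0, 0.0, 130.8]
wrist_force: [-0.8, -0.6, 3.5]
opening: 0.0089
grasp_force: 61.5
time: 22.15
ee_pos: [0.5997, 0.0281, 0.1901]
tcp_rot: [180.0, 0.0, 130.8]
wrist_force: [1.0, -0.1, -3.0]
opening: 0.0083
grasp_force: 60.7
```

```bash
python3 -m crank '[[[0.141,0.533,0,0,0,0.97],[0.141,0.533,0,0,0,0.97],[0.141,0.533,0,0,0,0.97],[0.141,0.533,0,0,0,0.97],[0.141,0.533,0,0,0,0.97],[0.141,0.533,0,0,0,0.97],[0.141,0.533,0,0,0,0.97],[0.141,0.533,0,0,0,0.97],[0.141,0.533,0,0,0,0.97],[0.141,0.533,0,0,0,0.97],[0.141,0.533,0,0,0,0.97],[0.141,0.533,0,0,0,0.97],[0.141,0.533,0,0,0,0.97],[0.141,0.533,0,0,0,0.97],[0.141,0.533,0,0,0,0.97],[0.141,0.533,0,0,0,0.97],[0.141,0.533,0,0,0,0.97],[0.141,0.533,0,0,0,0.97],[0.141,0.533,0,0,0,0.97],[0.141,0.533,0,0,0,0.97]]]';python3 -m crank '[[[0.141,0.533,0,0,0,0.97],[0,0,0,0,0,0],[0,0,0,0,0,0],[0,0,0,0,0,0]]]'
```

```text
time: 23.82
ee_pos: [0.6554, 0.2416, 0.1875]
tcp_rot: [179.8, -0.1, -95.5]
wrist_force: [0.2, -0.4, -1.7]
opening: 0.0087
grasp_force: 60.7
time: 24.15
ee_pos: [0.6583, 0.2514, 0.1886]
tcp_rot: [179.9, -0.0, -89.4]
wrist_force: [-0.9, -0.3, -2.6]
opening: 0.0088
grasp_force: 60.6
```

```bash
python3 -m crank '[[[0,0,-0.8,0,0,0],[0,0,-0.8,0,0,0],[0,0,-0.8,0,0,0],[0,0,-0.8,0,0,0],[0,0,-0.8,0,0,0],[0,0,-0.5,0,0,0],[0,0,-0.5,0,0,0],[0,0,-0.3,0,0,0],[0,0,-0.3,0,0,0],[0,0,-0.05,0,0,0],[0,0,-0.05,0,0,0],[0,0,-0.05,0,0,0],[0,0,-0.05,0,0,0],[0,0,-0.05,0,0,0],[0,0,-0.05,0,0,0],[0,0,0,0,0,0],[0,0,0,0,0,0]]]'
```

```text
time: 25.57
ee_pos: [0.6589, 0.252, 0.0723]
tcp_rot: [-179.9, 0.0, -89.2]
wrist_force: [-0.0, 0.1, 0.7]
opening: 0.0089
grasp_force: 61.0
```

```bash
python3 -m crank '[[[0,0,0,0,0,0],[0,0,0,0,0,0],[0,0,0,0,0,0],[0,0,0,0,0,0]]]' 0.35; python3 -m crank '[[[0,0,0.5,0,0,0],[0,0,1,0,0,0],[0,0,1,0,0,0],[0,0,1,0,0,0],[0,0,1,0,0,0],[0,0,1,0,0,0],[0,0,1,0,0,0],[0,0,1,0,0,0],[0,0,1,0,0,0],[0,0,1,0,0,0],[0,0,1,0,0,0],[0,0,1,0,0,0],[0,0,0.5,0,0,0],[0,0,0,0,0,0]]]'
python3 - <<'E'
from h import *
def tri(a,b):
    A=np.zeros((3,3));r=np.zeros(3)
    for n,p in (('top',a),('side',b)):
        c,d=ray(n,*p);d/=np.linalg.norm(d);P=np.eye(3)-np.outer(d,d);A+=P;r+=P@c
    X=np.linalg.solve(A,r); return X.round(4),[ (proj(n,X)-p).round(1) for n,p in (('top',a),('side',b))]
print(tri((121,157),(249,127)),tri((119,286),(148,139)))
b=snap('side','s4.png');a=snap('top','t4.png')
cv2.imwrite('pics/c4.png',np.hstack([cv2.resize(b[60:260,100:300,::-1],(400,400),interpolation=cv2.INTER_CUBIC),cv2.resize(a[130:330,60:260,::-1],(400,400),interpolation=cv2.INTER_CUBIC)]))
E
```

```text
time: 25.9
ee_pos: [0.6586, 0.252, 0.0717]
tcp_rot: [-180.0, 0.0, -89.2]
wrist_force: [0.2, -0.2, -0.1]
opening: 0.0301
grasp_force: 0.0
time: 27.07
ee_pos: [0.6588, 0.252, 0.3153]
tcp_rot: [-179.8, 0.1, -89.2]
wrist_force: [0.1, 1.2, -0.3]
opening: 0.03
grasp_force: 0.0
(array([0.717 , 0.3434, 0.182 ]), [array([ 0.2, -0.9]), array([-0.8,  0.2])]) (array([0.4287, 0.3132, 0.2449]), [array([ 0.9, -3.7]), array([-3.1,  0.3])])
```

View pics/c4.png

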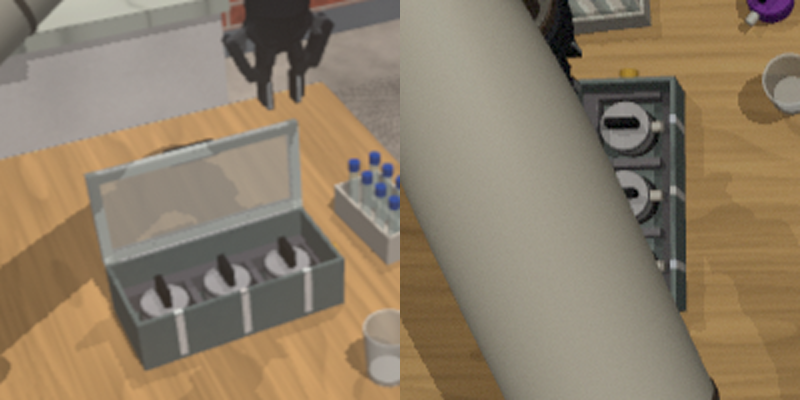

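All three canisters stand in their bays with the spouts at the marked wall, and the lid is still open. Now behind the lid with shut fingers.

```bash
python3 -m crank '[[[-0.845,0.84,0,0,0,0],[-0.845,0.84,0,0,0,0],[-0.845,0.84,0,0,0,0],[-0.845,0.84,0,0,0,0],[-0.845,0.84,0,0,0,0],[-0.845,0.84,0,0,0,0],[-0.845,0.84,0,0,0,0],[-0.845,0.84,0,0,0,0],[-0.845,0.84,0,0,0,0],[-0.845,0.84,0,0,0,0],[0,0,0,0,0,0],[0,0,-0.8,0,0,0],[0,0,-0.8,0,0,0],[0,0,-0.8,0,0,0],[0,0,-0.8,0,0,0],[0,0,-0.8,0,0,0],[0,0,-0.8,0,0,0],[0,0,-0.8,0,0,0],[0,0,-0.8,0,0,0],[0,0,0,0,0,0]]]' 0 40
python3 - <<'E'
from h import *
b=snap('side','s5.png');a=snap('top','t5.png')
cv2.imwrite('pics/c5.png',np.hstack([cv2.resize(b[60:260,80:280,::-1],(400,400),interpolation=cv2.INTER_CUBIC),cv2.resize(a[130:330,40:240,::-1],(400,400),interpolation=cv2.INTER_CUBIC)]))
E
```

```text
time: 28.83
ee_pos: [0.4885, 0.4185, 0.179]
tcp_rot: [179.7, -0.2, -89.2]
wrist_force: [-0.8, -0.9, -1.0]
opening: 0.0
grasp_force: 0.0
```

View pics/c5.png

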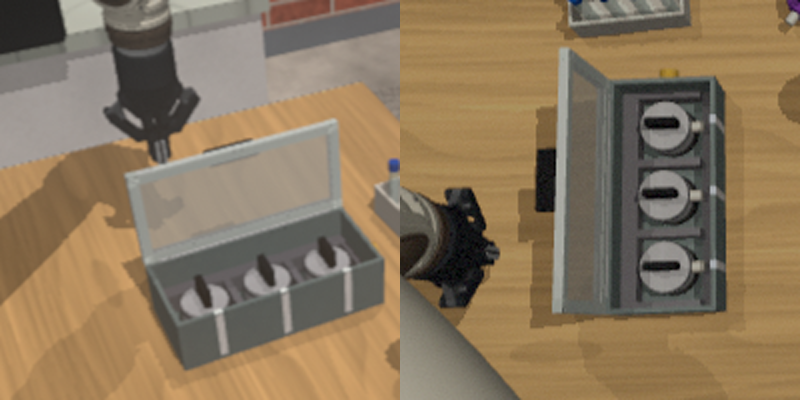

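```bash
python3 -m crank '[[[0,0,0.5,0,0,0],[0,-0.5,0.3,0,0,0],[0,-0.5,0,0,0,0],[0,-0.5,0,0,0,0],[0,-0.5,0,0,0,0],[0,-0.3,0,0,0,0],[0,-0.3,0,0,0,0],[0,-0.3,0,0,0,0],[0,-0.3,0,0,0,0],[0,-0.3,0,0,0,0],[0,-0.3,0,0,0,0],[0,-0.3,0,0,0,0],[0,0,0,0,0,0],[0,0,0,0,0,0]]]'
```

```text
time: 30.1
ee_pos: [0.4897, 0.3377, 0.1998]
tcp_rot: [-180.0, -0.0, -89.2]
wrist_force: [0.3, 0.3, 0.3]
opening: 0.0003
grasp_force: 0.0
```

```bash
python3 -m crank '[[[0,-0.34,0,0,0,0],[0,-0.34,0,0,0,0],[0,-0.34,0,0,0,0],[0,-0.34,0,0,0,0],[0,-0.33,-0.08,0,0,0],[0,-0.33,-0.08,0,0,0],[0,-0.33,-0.08,0,0,0],[0,-0.33,-0.08,0,0,0],[0,-0.29,-0.18,0,0,0],[0,-0.29,-0.18,0,0,0],[0,-0.29,-0.18,0,0,0],[0,-0.29,-0.18,0,0,0]]]'
python3 - <<'E'
from h import *
b=snap('side','s6.png')
cv2.imwrite('pics/c6.png',cv2.resize(b[60:260,80:280,::-1],(400,400),interpolation=cv2.INTER_CUBIC))
E
```

```text
time: 31.1
ee_pos: [0.4897, 0.2605, 0.1785]
tcp_rot: [-180.0, -0.0, -89.2]
wrist_force: [1.5, 3.0, 1.2]
opening: 0.0001
grasp_force: 1.3
```

View pics/c6.png

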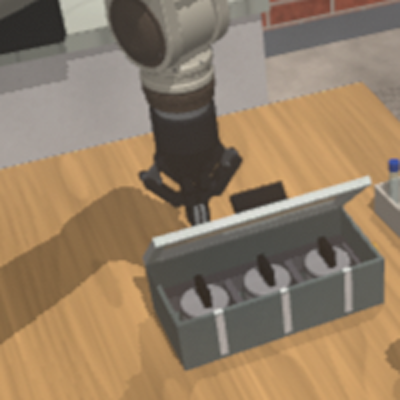

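The lid is at about 45°, following the fingers as planned.

```bash
python3 -m crank '[[[0,-0.235,-0.25,0,0,0],[0,-0.235,-0.25,0,0,0],[0,-0.235,-0.25,0,0,0],[0,-0.235,-0.25,0,0,0],[0,-0.16,-0.3,0,0,0],[0,-0.16,-0.3,0,0,0],[0,-0.16,-0.3,0,0,0],[0,-0.16,-0.3,0,0,0],[0,-0.08,-0.3,0,0,0],[0,-0.08,-0.3,0,0,0],[0,-0.08,-0.3,0,0,0],[0,-0.08,-0.3,0,0,0],[0,0,0,0,0,0]]]'
```

```text
time: 32.23
ee_pos: [0.4892, 0.2229, 0.1095]
tcp_rot: [179.9, -0.0, -89.2]
wrist_force: [-0.9, -0.1, 0.4]
opening: 0.0
grasp_force: 0.0
```

```bash
python3 -m crank '[[[0,0,-0.1,0,0,0],[0,0,-0.1,0,0,0],[0,0,0,0,0,0]]]';python3 -m crank '[[[0,0,-0.1,0,0,0],[0,0,-0.1,0,0,0],[0,0,0,0,0,0]]]'
```

```text
time: 32.48
ee_pos: [0.4895, 0.223, 0.1089]
tcp_rot: [-179.9, 0.0, -89.2]
wrist_force: [-5.5, -4.0, 17.2]
opening: -0.0001
grasp_force: 8.5
time: 32.73
ee_pos: [0.4896, 0.2231, 0.1087]
tcp_rot: [-179.8, 0.1, -89.2]
wrist_force: [-17.7, -8.4, 45.6]
opening: 0.0
grasp_force: 22.4
```

```bash
python3 -m crank '[[[0,0,0.2,0,0,0],[0,0,0.5,0,0,0],[0,0,1,0,0,0],[0,0,1,0,0,0],[0,0,1,0,0,0],[0,0,1,0,0,0],[0,0,1,0,0,0],[0,0,1,0,0,0],[0,0,1,0,0,0],[0,0,1,0,0,0],[0,0,1,0,0,0],[0,0,1,0,0,0],[0,0,1,0,0,0],[0,0,0.5,0,0,0],[0,0,0,0,0,0]]]';  python3 -m crank '[[[0,-1,0,0,0,-0.412],[0,-1,0,0,0,-0.412],[0,-1,0,0,0,-0.412],[0,-1,0,0,0,-0.412],[0,-1,0,0,0,-0.412],[0,-1,0,0,0,-0.412],[0,-1,0,0,0,-0.412],[0,-1,0,0,0,-0.412],[0,-1,0,0,0,-0.412],[0,-1,0,0,0,-0.412],[0,-1,0,0,0,-0.412],[0,-1,0,0,0,-0.412],[0,-1,0,0,0,-0.412],[0,-1,0,0,0,-0.412],[0,-1,0,0,0,-0.412],[0,-1,0,0,0,-0.412],[0,-1,0,0,0,-0.412],[0,-1,0,0,0,-0.412],[0,-1,0,0,0,-0.412],[0,-1,0,0,0,-0.412]]]'
python3 - <<'E'
from h import *
b=snap('side','s7.png');a=snap('top','t7.png')
for z in (.26,.266,.275,.28): print(z,onz('top',453.5,228.7,z).round(4))
print('bar side proj',[proj('side',p).round(0) for p in ((.52,-.369,.266),(.525,-.415,.266),(.516,-.323,.266))])
print('pump foot proj',proj('top',(.666,-.3546,.012)),proj('side',(.666,-.3546,.012)),'pivot',proj('top',(.666,-.3546,.13)))
cv2.imwrite('pics/c7.png',np.hstack([cv2.resize(b[100:250,120:320,::-1],(533,400),interpolation=cv2.INTER_CUBIC),cv2.resize(a[150:310,95:215,::-1],(267,400),interpolation=cv2.INTER_CUBIC)]))
E
```

```text
time: 33.98
ee_pos: [0.49, 0.2234, 0.3492]
tcp_rot: [-179.8, 0.1, -89.1]
wrist_force: [-0.2, -1.5, -0.4]
opening: -0.0001
grasp_force: 0.0
time: 35.65
ee_pos: [0.4894, -0.1778, 0.3458]
tcp_rot: [179.9, -0.0, -145.9]
wrist_force: [0.5, 0.5, 0.6]
opening: 0.0001
grasp_force: 0.0
0.26 [ 0.5217 -0.373   0.26  ]
0.266 [ 0.5209 -0.3707  0.266 ]
0.275 [ 0.5197 -0.3672  0.275 ]
0.28 [ 0.5191 -0.3653  0.28  ]
bar side proj [array([320., 336.]), array([338., 358.]), array([303., 315.])]
pump foot proj [406.44337864 187.93846012] [369.12496742 374.38380996] pivot [419.87995748 176.73561996]
```

View pics/c7.png

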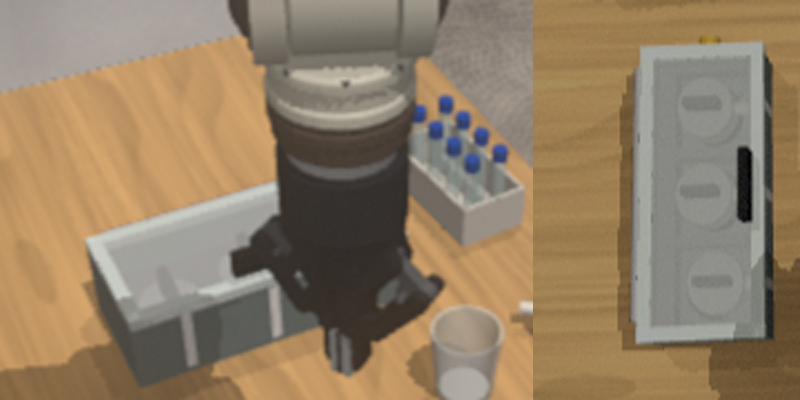

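The lid is flat shut. The bay 0 canister looks shifted a few pixels, so I'll measure it.

Run:
```python
from h import *
for f in ('t5.png','t7.png'):
    g=cv2.imread('pics/'+f,0).astype(float)
    for u0,v0 in ((171,193),(171,230),(172,265)):
        r=g[v0-11:v0+12,u0-14:u0+15]; th=np.percentile(r,12) if f=='t5.png' else None
        bg=np.median(r); lo=np.percentile(r,2); m=(r<(bg+lo)/2).astype(np.uint8)
        n,l,st,ce=cv2.connectedComponentsWithStats(m); i=1+np.argmax(st[1:,4])
        pts=np.argwhere(l==i)[:,::-1]+[u0-14,v0-11]
        W=np.array([onz('top',u,v,.074) for u,v in pts]); d=W[:,:2]-W[:,:2].mean(0); w,V=np.linalg.eigh(d.T@d/len(d))
        print(f,st[i,4],pts.mean(0).round(1),W.mean(0)[:2].round(4),(np.degrees(np.arctan2(V[1,1],V[0,1]))%180).round(1),(np.sqrt(12*w)*1e3).round(1))
a=cv2.imread('pics/t7.png')[160:290,140:220]
a=cv2.convertScaleAbs(a,alpha=1.6,beta=-60)
b=cv2.imread('pics/t5.png')[160:290,140:220]
cv2.imwrite('pics/c8.png',cv2.resize(np.hstack([b,a]),None,fx=4.5,fy=4.5,interpolation=cv2.INTER_CUBIC))
```

```text
t5.png 84 [170.3 191. ] [0.6571 0.2539] 87.7 [12.2 42.3]
t5.png 73 [169.7 226.4] [0.568  0.2534] 89.8 [10.2 43.3]
t5.png 79 [169.8 262.7] [0.479  0.2512] 89.6 [10.2 44.1]
t7.png 88 [170.5 190.9] [0.6575 0.2534] 88.4 [13.1 42.3]
t7.png 86 [169.6 226.1] [0.5688 0.2536] 87.9 [12. 43.]
t7.png 75 [175.1 262.1] [0.4801 0.2384] 91.0 [10.2 42.3]
```

View pics/c8.png

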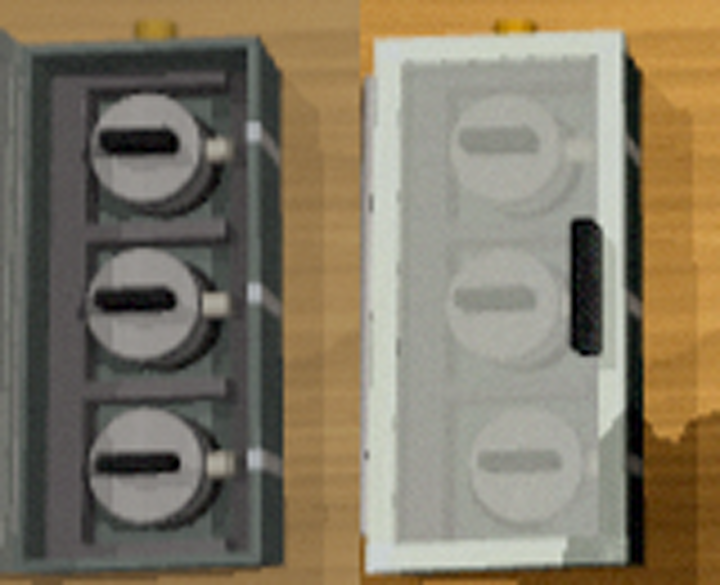

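Bay 0's canister has shifted about 13 mm toward the wall, presumably the announced knock. It looks upright and aligned but close to the 15 mm limit. I'll clear the arm to the pump side and measure again.

```bash
python3 -m crank '[[[0.155,-0.965,0,0,0,-0.413],[0.155,-0.965,0,0,0,-0.413],[0.155,-0.965,0,0,0,-0.413],[0.155,-0.965,0,0,0,-0.413],[0.155,-0.965,0,0,0,-0.413],[0.155,-0.965,0,0,0,-0.413],[0.155,-0.965,0,0,0,-0.413],[0.155,-0.965,0,0,0,-0.413],[0.155,-0.965,0,0,0,-0.413],[0.155,-0.965,0,0,0,-0.413],[0,0,0,0,0,0],[0,0,0,0,0,0],[0,0,0,0,0,0]]]'
python3 - <<'E'
from h import *
b=snap('side','s8.png');a=snap('top','t8.png')
k=cv2.convertScaleAbs(b[150:250,145:285,::-1],alpha=1.5,beta=-50)
q=cv2.imread('pics/s5.png')[150:250,145:285]
cv2.imwrite('pics/c9.png',cv2.resize(np.vstack([q,k]),(420*2-60,557),interpolation=cv2.INTER_CUBIC))
g=a.mean(2)
for u0,v0 in ((171,193),(171,230),(174,265)):
    r=g[v0-11:v0+12,u0-14:u0+15]; bg=np.median(r); lo=np.percentile(r,2); m=(r<(bg+lo)/2).astype(np.uint8)
    n,l,st,ce=cv2.connectedComponentsWithStats(m); i=1+np.argmax(st[1:,4])
    pts=np.argwhere(l==i)[:,::-1]+[u0-14,v0-11]
    W=np.array([onz('top',u,v,.074) for u,v in pts]); d=W[:,:2]-W[:,:2].mean(0); w,V=np.linalg.eigh(d.T@d/len(d))
    print(st[i,4],pts.mean(0).round(1),W.mean(0)[:2].round(4),(np.degrees(np.arctan2(V[1,1],V[0,1]))%180).round(1))
# box rim / lid outline in top view -> box centre check
for p in ((.5691-.145,.2505-.066,.08),(.5691+.145,.2505-.066,.08)): print('rim',proj('top',p).round(1))
E
```

```text
time: 36.83
ee_pos: [0.5208, -0.369, 0.3464]
tcp_rot: [179.9, -0.0, -174.1]
wrist_force: [-0.3, 1.7, 0.5]
opening: -0.0003
grasp_force: 0.0
88 [170.6 190.8] [0.6577 0.2532] 87.8
85 [169.7 226. ] [0.5688 0.2533] 87.8
83 [175.1 262.1] [0.4802 0.2385] 88.6
rim [196.7 285. ]
rim [197.9 167.8]
```

View pics/c9.png

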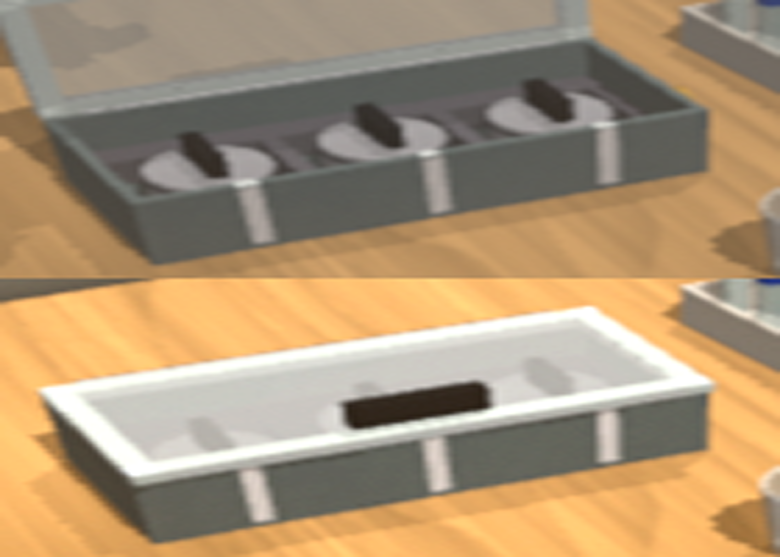

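The canister is at rest, upright and square to the mark. The kerb stops it within about 8 mm of its disc, inside the 15 mm limit, so nothing to mend. The lid is flat. First stroke.

```bash
python3 -m crank '[[[0,0,-0.83,0,0,0],[0,0,-0.83,0,0,0],[0,0,-0.83,0,0,0],[-0.363,-0.036,-0.505,0,0,0],[-0.363,-0.036,-0.505,0,0,0],[-0.363,-0.036,-0.505,0,0,0],[-0.363,-0.036,-0.505,0,0,0],[0,0,0,0,0,0],[0,0,0,0,0,0]]]'
python3 - <<'E'
from h import *
b=snap('side','s9.png')
cv2.imwrite('pics/c10.png',cv2.resize(b[180:410,200:500,::-1],(600,460),interpolation=cv2.INTER_CUBIC))
E
```

```text
time: 37.68
ee_pos: [0.4914, -0.3718, 0.2581]
tcp_rot: [-179.9, 0.1, -174.1]
wrist_force: [-0.7, 1.5, 6.3]
opening: -0.0004
grasp_force: 3.5
```

View pics/c10.png

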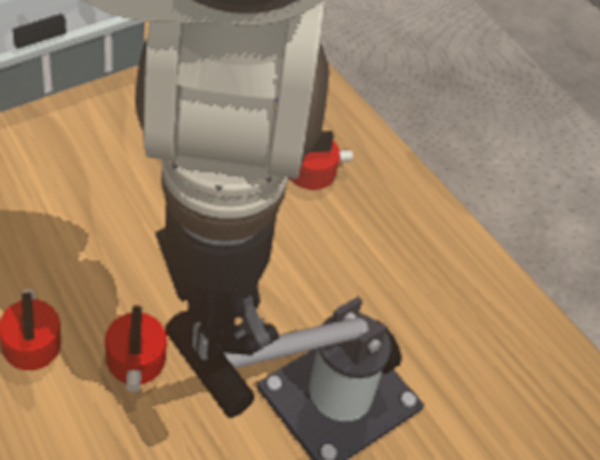

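The picture shows the shut fingertips on the crossbar, with the lever partly down and the red look-alikes clear.

```bash
python3 -m crank '[[[-0.228,-0.023,-0.58,0,0,0],[-0.228,-0.023,-0.58,0,0,0],[-0.228,-0.023,-0.58,0,0,0],[-0.228,-0.023,-0.58,0,0,0],[-0.075,-0.008,-0.52,0,0,0],[-0.075,-0.008,-0.52,0,0,0],[-0.075,-0.008,-0.52,0,0,0],[-0.075,-0.008,-0.52,0,0,0],[0,0,0,0,0,0],[0,0,0,0,0,0]]]'
```

```text
time: 38.57
ee_pos: [0.467, -0.375, 0.1701]
tcp_rot: [-179.9, -0.0, -174.2]
wrist_force: [-6.0, -0.6, 9.0]
opening: -0.0001
grasp_force: 4.7
```

```bash
python3 -m crank '[[[0,0,-0.15,0,0,0],[0,0,-0.15,0,0,0],[0,0,-0.1,0,0,0],[0,0,0,0,0,0]]]'
```

```text
time: 38.9
ee_pos: [0.4671, -0.3751, 0.1629]
tcp_rot: [-179.9, 0.0, -174.2]
wrist_force: [-6.3, 0.4, 11.4]
opening: 0.0002
grasp_force: 4.9
```

```bash
python3 -m crank '[[[0,0,-0.1,0,0,0],[0,0,-0.1,0,0,0],[0,0,0,0,0,0]]]'
```

```text
time: 39.15
ee_pos: [0.4671, -0.3751, 0.162]
tcp_rot: [-179.7, 0.1, -174.2]
wrist_force: [-12.5, 4.0, 28.3]
opening: 0.0003
grasp_force: 14.1
```

Stop felt (28 N at 0.162 m). Back up along the arc, clear by 20 mm.

```bash
python3 -m crank '[[[0,0,0.6,0,0,0],[0.15,0.016,1,0,0,0],[0.15,0.016,1,0,0,0],[0.3,0.03,1,0,0,0],[0.38,0.039,1,0,0,0],[0.45,0.05,1,0,0,0],[0.6,0.06,1,0,0,0],[0.634,0.06,1,0,0,0],[0,0,0.8,0,0,0],[0,0,0,0,0,0],[0,0,0,0,0,0],[0,0,0,0,0,0],[0,0,0,0,0,0],[0,0,0,0,0,0],[0,0,0,0,0,0],[0,0,0,0,0,0]]]'
python3 - <<'E'
from h import *
b=snap('side','s10.png')
cv2.imwrite('pics/c11.png',cv2.resize(b[180:410,200:500,::-1],(600,460),interpolation=cv2.INTER_CUBIC))
E
```

```text
time: 40.48
ee_pos: [0.5204, -0.3698, 0.3244]
tcp_rot: [180.0, -0.0, -174.2]
wrist_force: [-0.3, -0.6, -0.3]
opening: 0.0001
grasp_force: 0.0
```

View pics/c11.png

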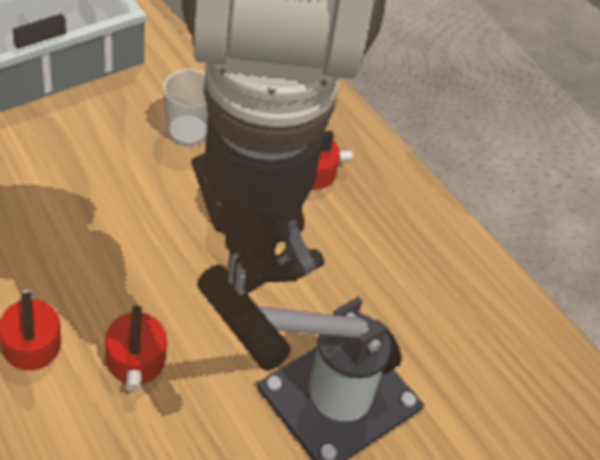

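Lever is back at rest. Strokes two to four, the same way.

```bash
python3 -m crank '[[[0,0,-0.6,0,0,0],[0,0,-0.6,0,0,0],[-0.363,-0.036,-0.505,0,0,0],[-0.363,-0.036,-0.505,0,0,0],[-0.363,-0.036,-0.505,0,0,0],[-0.363,-0.036,-0.505,0,0,0],[-0.228,-0.023,-0.58,0,0,0],[-0.228,-0.023,-0.58,0,0,0],[-0.228,-0.023,-0.58,0,0,0],[-0.228,-0.023,-0.58,0,0,0],[-0.075,-0.008,-0.55,0,0,0],[-0.075,-0.008,-0.55,0,0,0],[-0.075,-0.008,-0.55,0,0,0],[-0.075,-0.008,-0.55,0,0,0],[0,0,-0.25,0,0,0],[0,0,-0.25,0,0,0],[0,0,0,0,0,0],[0,0,0,0,0,0]]]'
python3 -m crank '[[[0,0,0.6,0,0,0],[0.15,0.016,1,0,0,0],[0.15,0.016,1,0,0,0],[0.3,0.03,1,0,0,0],[0.38,0.039,1,0,0,0],[0.45,0.05,1,0,0,0],[0.6,0.06,1,0,0,0],[0.634,0.06,1,0,0,0],[0,0,0.6,0,0,0],[0,0,0,0,0,0],[0,0,0,0,0,0],[0,0,0,0,0,0],[0,0,0,0,0,0],[0,0,0,0,0,0],[0,0,0,0,0,0],[0,0,0,0,0,0]]]'
```

```text
time: 42.03
ee_pos: [0.4663, -0.3758, 0.1625]
tcp_rot: [-179.8, 0.0, -174.3]
wrist_force: [-9.8, 1.8, 16.1]
opening: -0.0003
grasp_force: 8.5
time: 43.37
ee_pos: [0.5204, -0.3697, 0.3236]
tcp_rot: [180.0, -0.0, -174.2]
wrist_force: [-0.1, -0.3, -0.1]
opening: -0.0001
grasp_force: 0.0
```

```bash
python3 -m crank '[[[0,0,-0.6,0,0,0],[0,0,-0.6,0,0,0],[-0.363,-0.036,-0.505,0,0,0],[-0.363,-0.036,-0.505,0,0,0],[-0.363,-0.036,-0.505,0,0,0],[-0.363,-0.036,-0.505,0,0,0],[-0.228,-0.023,-0.58,0,0,0],[-0.228,-0.023,-0.58,0,0,0],[-0.228,-0.023,-0.58,0,0,0],[-0.228,-0.023,-0.58,0,0,0],[-0.075,-0.008,-0.55,0,0,0],[-0.075,-0.008,-0.55,0,0,0],[-0.075,-0.008,-0.55,0,0,0],[-0.075,-0.008,-0.55,0,0,0],[0,0,-0.25,0,0,0],[0,0,-0.25,0,0,0],[0,0,0,0,0,0],[0,0,0,0,0,0]]]'
python3 -m crank '[[[0,0,0.6,0,0,0],[0.15,0.016,1,0,0,0],[0.15,0.016,1,0,0,0],[0.3,0.03,1,0,0,0],[0.38,0.039,1,0,0,0],[0.45,0.05,1,0,0,0],[0.6,0.06,1,0,0,0],[0.634,0.06,1,0,0,0],[0,0,0.6,0,0,0],[0,0,0,0,0,0],[0,0,0,0,0,0],[0,0,0,0,0,0],[0,0,0,0,0,0],[0,0,0,0,0,0],[0,0,0,0,0,0],[0,0,0,0,0,0]]]'
```

```text
time: 44.87
ee_pos: [0.4663, -0.3757, 0.1623]
tcp_rot: [-179.8, 0.0, -174.3]
wrist_force: [-11.7, 2.7, 21.3]
opening: -0.0
grasp_force: 10.6
time: 46.2
ee_pos: [0.5204, -0.3697, 0.3228]
tcp_rot: [180.0, -0.0, -174.2]
wrist_force: [0.3, -0.6, -0.1]
opening: 0.0001
grasp_force: 0.0
```

```bash
python3 -m crank '[[[0,0,-0.6,0,0,0],[0,0,-0.6,0,0,0],[-0.363,-0.036,-0.505,0,0,0],[-0.363,-0.036,-0.505,0,0,0],[-0.363,-0.036,-0.505,0,0,0],[-0.363,-0.036,-0.505,0,0,0],[-0.228,-0.023,-0.58,0,0,0],[-0.228,-0.023,-0.58,0,0,0],[-0.228,-0.023,-0.58,0,0,0],[-0.228,-0.023,-0.58,0,0,0],[-0.075,-0.008,-0.55,0,0,0],[-0.075,-0.008,-0.55,0,0,0],[-0.075,-0.008,-0.55,0,0,0],[-0.075,-0.008,-0.55,0,0,0],[0,0,-0.25,0,0,0],[0,0,-0.25,0,0,0],[0,0,0,0,0,0],[0,0,0,0,0,0]]]'
python3 -m crank '[[[0,0,0.6,0,0,0],[0.15,0.016,1,0,0,0],[0.15,0.016,1,0,0,0],[0.3,0.03,1,0,0,0],[0.38,0.039,1,0,0,0],[0.45,0.05,1,0,0,0],[0.6,0.06,1,0,0,0],[0.634,0.06,1,0,0,0],[0,0,0.9,0,0,0],[0,0,0.9,0,0,0],[0,0,0.9,0,0,0],[0,0,0,0,0,0],[0,0,0,0,0,0],[0,0,0,0,0,0],[0,0,0,0,0,0],[0,0,0,0,0,0],[0,0,0,0,0,0]]]'
python3 - <<'E'
from h import *
b=snap('side','s12.png');a=snap('top','t12.png')
cv2.imwrite('pics/c12.png',np.hstack([cv2.resize(b[90:410,130:460,::-1],(412,400),interpolation=cv2.INTER_CUBIC),cv2.resize(cv2.convertScaleAbs(a[150:310,95:245,::-1],alpha=1.4,beta=-40),(375,400),interpolation=cv2.INTER_CUBIC)]))
E
```

```text
time: 47.7
ee_pos: [0.4662, -0.3757, 0.1622]
tcp_rot: [-179.8, 0.0, -174.3]
wrist_force: [-13.0, 2.8, 25.4]
opening: -0.0
grasp_force: 12.5
time: 49.12
ee_pos: [0.5205, -0.3695, 0.3636]
tcp_rot: [180.0, -0.0, -174.2]
wrist_force: [0.7, -0.5, 1.6]
opening: -0.0
grasp_force: 0.0
```

View pics/c12.png

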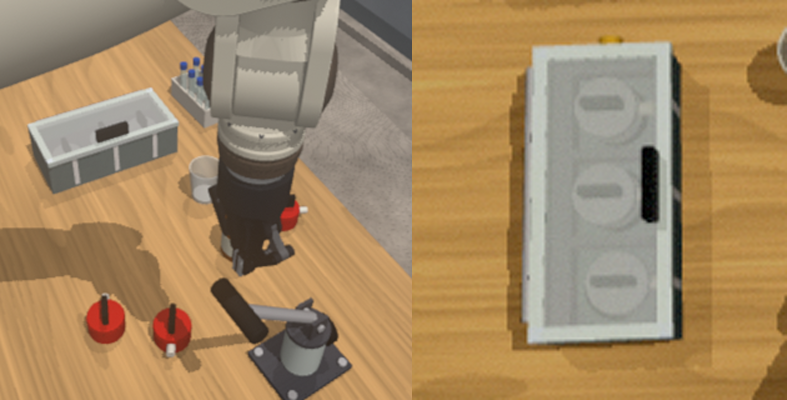

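Final check on the shifted canister, against the lid's own edges in the top view.

Run:
```python
from h import *
a=cv2.imread('pics/t12.png'); h=cv2.cvtColor(a,cv2.COLOR_BGR2HSV)
for v in (192,228,250,262,272):
    r=(h[v,130:215,1]<45)&(h[v,130:215,2]>120); i=np.flatnonzero(r)+130
    L=onz('top',i[0]-.5,v,.09)[1]; R=onz('top',i[-1]+.5,v,.09)[1]
    print(v,i[0],i[-1],'width',round(L-R,4),'centre y',round((L+R)/2+.002,4))
r=(h[:,160,1]<45)&(h[:,160,2]>120); i=np.flatnonzero(r[150:300])+150
print('x',onz('top',160,i[0]-.5,.09)[0],onz('top',160,i[-1]+.5,.09)[0])
```

```text
192 141 198 width 0.1427 centre y 0.2542
228 140 198 width 0.143 centre y 0.2534
250 140 198 width 0.1417 centre y 0.2521
262 139 198 width 0.1434 centre y 0.2527
272 139 198 width 0.1428 centre y 0.2521
x 0.7140659950198172 0.4222496847816722
```

```bash
python3 -c "
from workcell import bot
print(bot.job_done())"
```

```text
the job is handed in; nothing more can be done
None
```

I handed the job in at about 49 s: all three canisters are upright in their bays facing the marks, the lid is shut, and I gave the lever four full strokes. The bay 0 canister was knocked about 13 mm in its bay and I left it there, at an estimated 10 mm off-centre (limit 15 mm). I got no verdict back.

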